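# Eject the power bank and stop it on the ramp

## Task

Take the charged power bank out of its sloping dock without dropping it: press the eject key down with one fingertip, and with the other finger of the open hand waiting over the ramp, stop the power bank after it has popped over the lip and slid at least a finger's width, before it runs off the open low end. Touch it only gently, without pinching or lifting it, and leave the other goods where they are. Finish while holding: the program ends with a finger still touching the power bank and keeping it from sliding on.

Things in the scene. Friction and masses are not known exactly. Their poses are not given: they have to be found in the camera images.
- dock: Fixed grey charging dock, 195 mm long, 122 mm wide with the key housing. Origin on the table. Its x axis (level) points uphill, y left of that, z up. A smooth aluminium bed, 72 mm wide between side rails (6 mm thick, rising 10 mm from the bed), slopes at 20 degrees: 18 mm above the table at its open low end (x = -89 mm), 50.5 mm at x = 0, 88 mm at the back stop.
- lip (a point): Middle of the bed at dock x = 0, 50.5 mm above the table: uphill face of a dark lip 4 mm high, 5 mm thick (x = -5 to 0), which holds the power bank. The key raises two ejector pads under the bank's low end, 7 mm out of the bed at full press; above the lip the bank slides off downhill by itself (slippery, 80 mm in about 0.3 s), so the stopping finger must be waiting before the key goes down.
- key_top (a point): Centre of the top of the eject key: black flat key 50 mm (dock x) by 30 mm (dock y) on a grey housing beside the low part of the ramp, at dock x = -38, y = +61 mm; top 57 mm above the table when up, 47 mm when fully pressed (the housing round it is 44 mm high). Axes parallel to the dock's.
- eject_key (a joint): Travel of the eject key, 0 up, 0.010 m fully pressed. Spring: about 3 N to start it, 6.5 N (about 8 N with the bank's weight) fully down. The bank gets free at about 6.5 mm. It springs up again when let go.
- ramp_mid (a point): Point on the bed in the middle of the bare ramp, abreast of the key: dock x = -38, y = 0, 36.8 mm above the table. A fingertip level with the fully pressed key is about 10 mm above the bed here, in the way of the bank. The bare bed spans dock x = -89 to -5 mm, y = -36 to 36 mm.
- bank_nose (a point): Middle of the lower edge of the power bank's low end; at dock x about 0 when seated behind the lip, and about as far below 0 as the bank has slid out. The power bank is a loose white plastic slab 100 mm (along the slope) by 68 mm by 18 mm thick, 0.14 to 0.28 kg.
- bank: The same power bank; origin at its centre, 44 mm uphill and 26 mm above bank_nose. Its own x, y, z axes are parallel to the dock's when seated (the slab lies tilted by 20 degrees in them).
- mug: Bystander: blue mug 76 mm wide, 85 mm high, origin under its centre, handle at its +y.
- coin_tin: Bystander: round steel tin 62 mm wide, 42 mm high, origin under its centre.
- spare_bank: Bystander: a second white power bank, 100 x 68 x 18 mm, lying flat on the table, origin under its centre.
- cd_cases: Bystander: stack of four disc cases 132 x 147 x 40 mm, origin under its centre.
- binoculars: Bystander: black binoculars standing upright, 60 x 128 x 135 mm high, origin under the centre.
- jar: Bystander: jar 64 mm wide, 90 mm high, origin under its centre.

How it is judged (in metres and radians):
On the way, in this order (a step that is already met when the one before it is completed fails the run):
1. the eject key goes down with the bank still seated (value of joint eject_key above 0.0025 m and x of bank_nose in the frame of dock above -0.01 m).
2. the power bank has slid out at least 12 mm (x of bank_nose in the frame of dock below -0.012 m).
At the end, for the whole second after the job is handed in: The power bank lies still (under 20 mm/s) on the dock's ramp, its low end 12 to 92 mm downhill of where the lip held it (not past the open end), not lifted, and a finger touches it (more than 0.03 N) (x of bank_nose in the frame of dock between -0.092 and -0.012 m and z of bank in the frame of dock between 0.035 and 0.095 m and contact force between the fingers and bank above 0.03 N and linear speed of bank below 0.02 m/s); the arm keeps its last pose, push and grip.
It fails at once if the power bank runs off the low end of the ramp (x of bank_nose in the frame of dock below -0.1 m).
It fails at once if the power bank is lifted off the dock (centre more than about 19 mm above its seated height) (z of bank in the frame of dock above 0.095 m).
It fails at once if the power bank is pinched or pressed hard (over 25 N from the fingers) (contact force between the fingers and bank above 25 N).
It fails at once if a bystander is moved more than 20 mm (distance of any of mug, coin_tin, spare_bank, cd_cases, binoculars, jar from where it was at the start of the episode above 0.02 m).
It also fails if it takes over 32 s, if anything falls off the work surface, if the arm or the gripper's body presses on something with over 40 N, if the wrist force passes 120 N, or if a joint passes its speed limit or range.

## Robot

A 7-joint arm with a two-finger parallel gripper is mounted at the origin on the work surface. World frame = base frame: x ahead of the robot, y to its left, z up, the work surface at z = 0. Lengths are in mm, angles in rad, forces in N, time in s.
With the tool pointing down it reaches from about 400 to 850 mm from the base axis. Payload 10.4 kg.
Tool frame: the origin (TCP) lies between the finger pads; the fingertips stand 11 mm ahead of it and the grasp point (between the pads) lies 8 mm behind it; z points along the fingers, y is the line along which they close (so a half turn about z gives the same grasp; the last joint's range is limited). The gripper opens to 85 mm and grips with 20 to 120 N. Pads are 22 mm wide; open, the fingers measure 114 mm over their backs; the gripper's body (76 mm by 85 mm) begins 54 mm behind the grasp point. The pads swing forward as they close: fully open they stand 13 mm farther back than shut.
Start: joints at [-1.196, 0.332, -0.065, 1.46, 0.022, 1.35, -0.088], TCP at [242.108, 576.223, 242.338] pointing down, gripper open.
Joint ranges: [-2.6, 2.6], [-0.5, 2.12], [-1.47, 1.34], [0.16, 2.42], [-1.27, 4.41], [0.06, 2.06], [-2.6, 2.6]. Speed limits (rad/s): [2.22, 2.22, 2.79, 2.79, 3.14, 3.14, 3.14].

## Interface

Orientations are given as a unit quaternion [w, x, y, z].
In Python, from cell import manip gives the robot as it stands. Calls block until the motion is done:
- manip.move_pose(position, orientation): joint-space move of the TCP to a pose.
- manip.line_to(position, v=150, attitude=None, contact_N=None): straight line of the TCP; attitude=None keeps the orientation; v is the mean speed in mm/s. With contact_N (N) it stops when the force on the tool has changed by that much, and returns True; else False.
- manip.move_joints(angles): joint-space move.
- manip.grip(opening, grasp_force=None): finger opening in mm; grasp_force is the grip in N (None keeps the last); returns when the fingers have stopped.
- manip.wait(seconds).
- manip.solve_ik(position, orientation): joint angles nearest the present ones, or None.
- manip.sense(): the state.
- manip.capture(name): name is "side" or "top" or "wrist"; returns a dict with "color" (384x512x3 uint8, blue, green, red), "z_map" (384x512 float32, mm along the optical axis (not along the pixel's ray), 0 where there is no reading), "fx", "fy", "cx", "cy" (pixels), "pose" (4x4, takes a point from camera to world coordinates); the wrist camera has in their place "hand_eye" (4x4, takes a point from camera to tool coordinates, whose origin is the TCP and whose axes are the flange's). Camera axes: x right, y down, z forward; pixel columns grow to the right and rows downward; lengths in mm; the calibration is good to about 2 mm. A picture is of the moment at which its call begins: read the wrist's pose just before it.
A pose or a line that the arm cannot do raises manip.IKError and nothing moves.
- manip.close_job(): hands the job in; it is judged then, once.
Trained networks look in a picture, given as the dict that the camera call returned (one of the last four; its "shot" number tells which), for a name from the list of things; names that differ only in an ending like _2 or _b are one class to them, and where a whole thing is asked for, a point or a joint stands for the part that bears it (a point fixed in the world has none). Each returns a list of dicts, best first, with "conf" (0 to 1); they miss things now and then, are a little off and sometimes report something else, mostly with a low value. They report only what shows in the picture. A call takes as long as a camera call.
- manip.search_frame(picture, thing): "box" ([left, top, right, bottom] in pixels, round what is visible of it).
- manip.regions_of(picture, thing): "region" (384x512 bool, what is visible of it) and "box" ([left, top, right, bottom] in pixels, round what is visible of it).
The state is a dict: "clock": time; "joint_pos": joint angles; "dq": joint speeds; "effort": joint torques, N m; "tcp_pos": TCP position; "eef_rot": TCP orientation; "ft_force": force on the tool from outside, world axes, zero at the start; "ft_torque": the same for the moment, N m; "opening": finger opening in mm; "gripper_force": force on a finger pad.
Only numpy, scipy, OpenCV 4.12 (cv2) and the standard library are available. Lean on these libraries where they do the work, as an engineer would, in place of code of your own. Each camera call takes 0.05 s, during which the arm holds its last target. There are 200 camera calls.

## Working session

There is one attempt and no reset: what is moved stays moved. The work goes in short steps, each a Python script; the robot and the scene stay as the last script left them, time stands still between calls to the robot, and variables do not carry over. Pictures are saved under pics/ and viewed, at most 10 in all, crops included, and the job is handed in when it is done.

```bash
ls; mkdir -p pics; cat > h.py <<'E'
import numpy as np, cv2
from cell import manip
def cloud(p, mask=None):
    z=p["z_map"]; v,u=np.nonzero((z>0) if mask is None else (mask&(z>0)))
    d=z[v,u]; P=np.c_[(u-p["cx"])*d/p["fx"],(v-p["cy"])*d/p["fy"],d]
    T=p["pose"]; return P@T[:3,:3].T+T[:3,3]
E
python3 - <<'E'
from h import *
ims=[]
for n in("top","side"):
    p=manip.capture(n); np.savez(f"{n}.npz",**{k:p[k] for k in("color","z_map","fx","fy","cx","cy","pose")})
    c=p["color"].copy()
    for t in("dock","bank","eject_key","key_top"):
        for r in manip.regions_of(p,t)[:3]:
            b=r["box"]; P=cloud(p,r["region"])
            print(n,t,round(r["conf"],2),b,np.median(P,0).round() if len(P) else None)
            if r["conf"]>.4: cv2.rectangle(c,(int(b[0]),int(b[1])),(int(b[2]),int(b[3])),(0,0,255),1)
    cv2.imwrite(f"pics/{n}.png",c)
print(manip.sense())
E
```

```text
pics
top dock 0.85 [240.0, 187.9, 286.4, 272.5] [570. -16.  44.]
top bank 0.9 [242.9, 225.9, 270.8, 262.5] [493. -10.  85.]
top eject_key 0.58 [272.3, 202.8, 283.8, 220.1] [579. -64.  56.]
top key_top 0.63 [271.7, 197.8, 285.8, 217.0] [582. -64.  57.]
side dock 0.77 [195.4, 183.8, 268.2, 226.6] [526. -50.  43.]
side dock 0.71 [216.7, 219.8, 255.9, 255.2] [ 456. -160.   52.]
side bank 0.8 [200.3, 185.9, 239.0, 204.6] [490. -17.  84.]
side eject_key 0.54 [247.6, 193.6, 264.4, 209.6] [575. -69.  55.]
side key_top 0.69 [248.4, 194.3, 263.0, 207.4] [576. -69.  55.]
{'clock': 0.5, 'joint_pos': array([-1.19560943,  0.33220409, -0.06472719,  1.46011768,  0.021575  ,
        1.34990466, -0.08848232]), 'dq': array([-1.26846475e-04,  2.46210647e-04, -3.41274349e-05, -1.45582247e-03,
       -4.26715131e-04,  2.08137497e-05, -5.89537602e-04]), 'effort': array([ 1.46448983e-04, -6.24746490e+01,  4.92828700e-02, -3.91558993e+01,
        1.64294714e-02,  2.47306329e-03,  8.26651149e-05]), 'tcp_pos': array([242.07709517, 576.22506451, 242.3265757 ]), 'eef_rot': array([-1.90222080e-05,  1.97564366e-01,  9.80289916e-01,  3.32619689e-05]), 'ft_force': array([ 0.09673971,  0.05921594, -0.23277561]), 'ft_torque': array([ 0.02423585, -0.01888144,  0.00707673]), 'gripper_force': 0.0, 'opening': 85.5497454424558}
```

View pics/top.png

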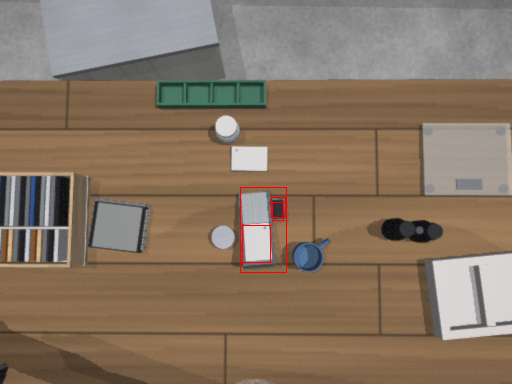

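View pics/side.png

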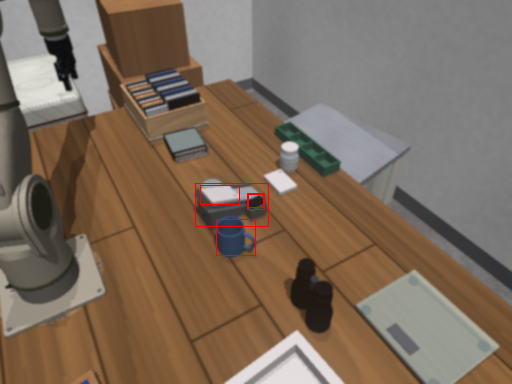

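The top view shows the dock at px (240–286, 188–272), with uphill toward the robot (-x). The bank is seated at (243–271, 226–262) and the key is at (278, 210). The side view agrees, apart from a false "dock" box on the mug. Next I'll move the wrist camera over the dock for a precise fit.

```bash
python3 - <<'E'
from h import *
from scipy.spatial.transform import Rotation as R
q=[0,1,0,0]
print(manip.solve_ik([545,-35,300],q))
manip.move_pose([545,-35,300],q)
s=manip.sense(); p=manip.capture("wrist")
w=s["eef_rot"]; T=np.eye(4); T[:3,:3]=R.from_quat([w[1],w[2],w[3],w[0]]).as_matrix(); T[:3,3]=s["tcp_pos"]
p["pose"]=T@p["hand_eye"]
np.savez("wrist.npz",**{k:p[k] for k in("color","z_map","fx","fy","cx","cy","pose")})
print(s["clock"],s["tcp_pos"],s["eef_rot"]); c=p["color"].copy()
for t in("bank","eject_key","dock"):
    for r in manip.regions_of(p,t)[:2]:
        P=cloud(p,r["region"]).astype(np.float32); 
        print(t,r["conf"],r["box"],np.median(P,0).round(1),cv2.minAreaRect(P[:,:2]), np.percentile(P[:,2],[5,95]))
        np.save(f"m_{t}.npy",r["region"]) if r["conf"]>.5 else 0
        c[cv2.Canny(r["region"].astype(np.uint8)*255,50,100)>0]=(0,0,255)
cv2.imwrite("pics/wrist.png",c)
E
```

```text
[-0.63832661  0.13793263  0.69282968  1.61343689 -0.08891479  1.42232998
 -1.50779263]
2.9333 [545.12677394 -33.8923038  299.8320487 ] [-1.76593420e-05  9.99999362e-01  1.12291292e-03 -1.22863150e-04]Traceback (most recent call last):
  File "<stdin>", line 14, in <module>
cv2.error: OpenCV(4.12.0) /io/opencv/modules/imgproc/src/convhull.cpp:143: error: (-215:Assertion failed) total >= 0 && (depth == CV_32F || depth == CV_32S) in function 'convexHull'
```

```bash
cat > look.py <<'E'
from h import *
from scipy.spatial.transform import Rotation as R
def wrist():
    s=manip.sense(); p=manip.capture("wrist")
    w=s["eef_rot"]; T=np.eye(4); T[:3,:3]=R.from_quat([w[1],w[2],w[3],w[0]]).as_matrix(); T[:3,3]=s["tcp_pos"]
    p["pose"]=T@p["hand_eye"]; return s,p
E
python3 - <<'E'
from look import *
s,p=wrist()
np.savez("wrist.npz",**{k:p[k] for k in("color","z_map","fx","fy","cx","cy","pose")})
print(s["clock"],s["tcp_pos"]); c=p["color"].copy()
for t in("bank","eject_key","dock"):
    for r in manip.regions_of(p,t)[:2]:
        P=cloud(p,r["region"]); print(t,r["conf"],r["box"],len(P))
        if len(P)<9: continue
        print(np.median(P,0).round(1),cv2.minAreaRect(P[:,:2].astype(np.float32).copy()), np.percentile(P[:,2],[5,95]))
        c[cv2.Canny(r["region"].astype(np.uint8)*255,50,100)>0]=(0,0,255)
        if r["conf"]>.5: np.save(f"m_{t}.npy",r["region"])
cv2.imwrite("pics/wrist.png",c)
E
```

```text
3.0333 [545.09506349 -34.14301605 299.88288063]
bank 0.66 [202.7, 162.0, 267.2, 241.4] 4451
[495.1  -9.   86.8] ((491.4581604003906, -9.075584411621094), (101.87831115722656, 71.02603912353516), 3.734619140625) [ 71.39100854 101.84595977]
eject_key 0.89 [264.6, 105.5, 292.5, 150.5] 982
[580.4 -62.   59.3] ((579.674072265625, -62.28854751586914), (49.121986389160156, 29.89777374267578), 5.0644145011901855) [57.66243065 60.5064396 ]
dock 0.9 [194.3, 82.8, 292.4, 254.0] 7675
[571.7 -13.7  46.2] ((503.9834289550781, -19.471641540527344), (252.63296508789062, 135.27291870117188), 1.6755826473236084) [23.27035636 98.80973002]
```

View pics/wrist.png

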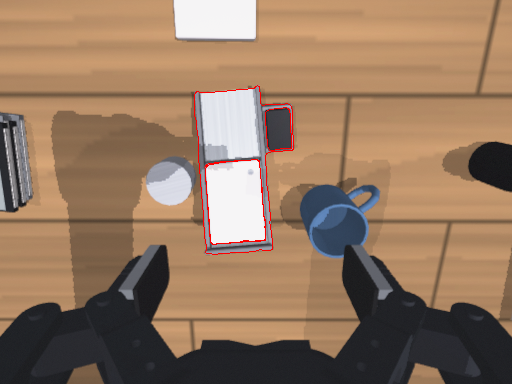

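The key region (264–292, 105–150) and bank (203–267, 162–241) are outlined cleanly. That gives a key centre of about (579.7, -62.3) and a dock yaw of about 4.9°. Next I'll pre-position with a 45 mm opening, so one finger is over the key and the other is over the middle of the ramp.

```bash
cat >> look.py <<'E'
a=np.radians(4.9); u=-np.array([np.cos(a),np.sin(a)]); yl=np.array([-u[1],u[0]])
key=np.array([579.7,-62.3])
def at(x,y): return key+(x+38)*u+(y-61)*yl   # dock x,y -> world
qx=(R.from_euler('z',a)*R.from_euler('x',np.pi)).as_quat(); Q=[qx[3],*qx[:3]]
E
python3 - <<'E'
from look import *
print(u,yl,at(0,0),Q)
manip.grip(45,20)
xy=at(-42,30)
manip.move_pose([*xy,180],Q); manip.line_to([*xy,98],v=80); manip.wait(.3)
s,p=wrist(); print(s["clock"],s["tcp_pos"],xy,s["eef_rot"],s["opening"],s["ft_force"])
t=manip.capture("side")
cv2.imwrite("pics/pre.png",cv2.resize(np.hstack([p["color"][100:384,100:412],cv2.resize(t["color"][150:250,170:290],(340,284))]),None,fx=1.2,fy=1.2))
E
```

```text
[-0.9963453  -0.08541692] [ 0.08541692 -0.9963453 ] [536.62844643  -4.76878001] [np.float64(6.117636785897492e-17), np.float64(0.9990859062640476), np.float64(0.042747536824322245), np.float64(2.6175317071669926e-18)]
5.75 [581.16597126 -31.04791073  98.22538034] [581.03745657 -31.07162813] [-4.71277486e-05  9.99084740e-01  4.27743151e-02  1.93790254e-04] 44.927102035548664 [-0.33122751  0.31732074 -0.56081171]
```

View pics/pre.png

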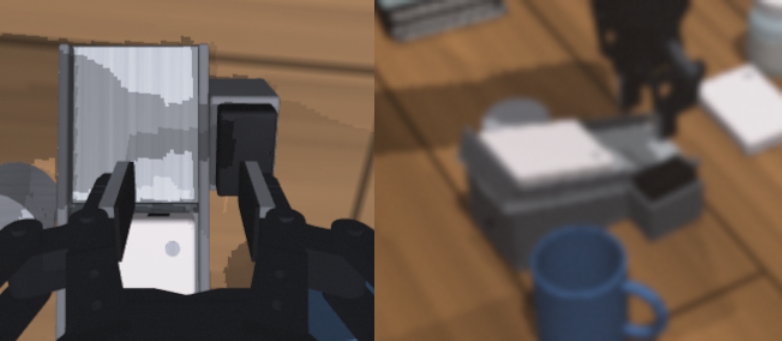

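The fingers straddle the rail: the left tip is over the ramp and the right tip is over the key. I'll measure the fingertips from the wrist depth image before pressing.

```bash
python3 - <<'E'
from look import *
s,p=wrist(); p["pose"]=p["hand_eye"]; P=cloud(p)
P=P[(abs(P[:,0])<25)&(abs(P[:,1])<60)&(P[:,2]<22)&(P[:,2]>-15)]
for sg in(1,-1):
    for lo,hi in((-10,0),(0,6),(6,22)):
        F=P[(P[:,1]*sg>0)&(P[:,2]>lo)&(P[:,2]<hi)]
        if len(F): print(sg,lo,len(F),F.min(0).round(1),F.max(0).round(1))
print(p["hand_eye"].round(2))
E
```

```text
1 -10 379 [-11.5  21.9 -10. ] [11.2 35.8 -0. ]
1 0 101 [-11.6  21.9   0.1] [11.1 32.6  5.8]
1 6 9 [-9.4 22.2  6.2] [ 4.5 22.3  7.2]
-1 -10 389 [-11.9 -36.6 -10. ] [ 11.1 -22.6  -0. ]
-1 0 101 [-11.9 -34.4   0. ] [ 11.  -22.6   6. ]
-1 6 4 [ -8.5 -23.1   6.5] [  4.7 -22.9   7.9]
[[   0.     -0.95   -0.31   77.88]
 [   1.      0.     -0.     -0.43]
 [   0.     -0.31    0.95 -133.8 ]
 [   0.      0.      0.      1.  ]]
```

Geometry is as expected: tips at x ±11, y 22–33 and about 7 mm ahead of the TCP. Now pressing.

```bash
python3 - <<'E'
from look import *
xy=at(-42,30)
def st(m): s=manip.sense(); print(m,s["clock"].__round__(2),s["tcp_pos"].round(1),s["ft_force"].round(1)); return s
manip.line_to([*xy,72],v=60); manip.wait(.3); st("above")
h=manip.line_to([*xy,56],v=15,contact_N=2.5); z=st(("touch",h))["tcp_pos"][2]
if h:
    print(manip.line_to([*xy,z-10],v=15,contact_N=12)); st("pressed")
    manip.wait(.8); st("held")
    p=manip.capture("side"); s,w=wrist()
    cv2.imwrite("pics/post.png",cv2.resize(np.hstack([w["color"][100:384,100:412],cv2.resize(p["color"][150:250,170:290],(340,284))]),None,fx=1.2,fy=1.2))
E
```

```text
above 6.78 [581.2 -31.1  72.3] [ 0.4 -0.5  0.1]
('touch', True) 7.38 [581.1 -31.1  64.6] [-0.6 -0.6  4.2]
True
pressed 8.0 [581.2 -31.1  55.9] [-1.9  0.2  7.6]
held 8.8 [581.2 -31.1  55.9] [-2.5  0.1  8.1]
```

View pics/post.png

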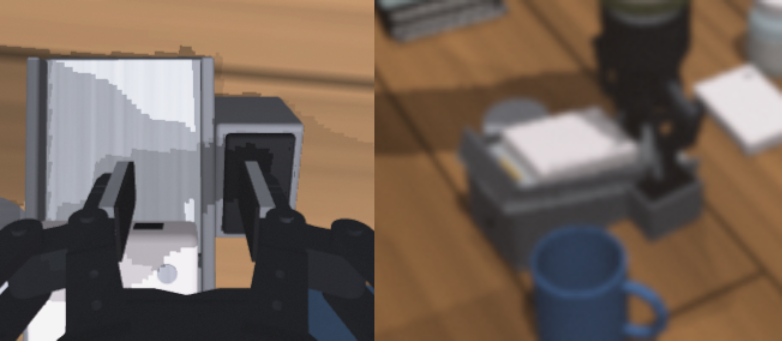

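The side view shows the bank moved down the ramp, with its uphill end uncovered and its nose at the finger. I'll check the shift and that it is at rest before handing in.

```bash
python3 - <<'E'
from look import *
for i in range(2):
    for n in("side","top"):
        p=manip.capture(n)
        for r in manip.regions_of(p,"bank")[:1]:
            P=cloud(p,r["region"]); D=(P[:,:2]-at(0,0)); 
            print(n,round(r["conf"],2),np.percentile(D@u,[2,50,98]).round(1),np.percentile(D@yl,[2,98]).round(1),np.percentile(P[:,2],[2,98]).round(1))
    manip.wait(.5)
b=np.load("side.npz"); 
s,p=wrist(); r=manip.regions_of(p,"bank")
if r:
    P=cloud(p,r[0]["region"]); D=P[:,:2]-at(0,0); print("wrist",r[0]["conf"],np.percentile(D@u,[1,50]).round(1),np.percentile(P[:,2],[2,98]).round(1))
print(s["ft_force"],s["clock"])
E
```

```text
side 0.97 [-25.   27.7  71.2] [-29.3  36.6] [62.9 92.3]
side 0.79 [-23.6  29.1  71.3] [-30.   36.3] [64.7 92.3]
top 0.2 [-97.3 -29.2  35.9] [-443.4 -293.7] [ 4.1 44.3]
wrist 0.52 [-62.7 -50.9] [46.6 50.4]
[-2.28374517  0.7835678   9.1058259 ] 10.3
```

The bank's top edge is at dock x of about -25, so its lower edge is at about -31. That matches the finger's uphill face at -31, and the bank is not moving.

```bash
python3 -c "
from cell import manip
print(manip.close_job())"
```

```text
the job is handed in; nothing more can be done
None
```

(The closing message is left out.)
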